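Put the sharpening kit away in its fitted tray

ROBOT

A 6-joint arm with a two-finger parallel gripper is mounted at the origin on a cart in front of the work surface, level with it; the furniture and walls round the work are solid. World frame = base frame: x ahead of the robot, y to its left, z up, the work surface at z = 0. Lengths are in m, angles in rad, forces in N, time in s.
With the tool pointing down it reaches from about 0.35 to 0.875 m from the base axis. Payload 4.2 kg.
Tool frame: the origin (TCP) lies midway between the tips of the shut fingers; the grasp point (between the pads) lies 19 mm behind it; z points along the fingers, x is the direction in which the jaws open and shut, and the axes are right-handed (so a half turn about z gives the same grasp; the last joint's range is limited). The gripper opens to 87 mm and grips with 3 to 60 N. Pads are 19 mm wide; open, the fingers measure 117 mm over their backs; the gripper's body (75 mm by 190 mm) begins 51 mm behind the grasp point.
Start: joints at [-0.872, 0.385, 0.008, 0, -1.194, -0.259], TCP at [0.266, -0.565, 0.223] pointing down, gripper open.
Joint ranges: [-3.14, 3.14], [-1.21, 2.06], [-1.07, 1.41], [-3.16, 2.05], [-2.99, -0.16], [-3.1, 3.1]. Speed limits (rad/s): [2.79, 2.79, 3.14, 3.14, 3.14, 3.14].

INTERFACE

Orientations are given as a unit quaternion [x, y, z, w].
In Python, from cell import bot gives the robot as it stands.
- The arm moves only by the tool carry_out, never from a script. Its argument "targets" is a list of rows, each a list of 6 numbers: the shift along the tool's x, y, z in cm, then the turn, a rotation vector about the tool's x, y, z in rad. A call has 1 to 12 rows; each row is the pose to reach, as a shift and turn from the pose commanded when the call began, along the tool's axes at that moment; what a row does not reach only later rows make up. A row lasts 1/8 s, in which the tool goes at most 62.5 mm and 10.7 degrees, less where a joint would pass 70% of its speed; a pose out of reach is approached as far as the arm can. A call with a gripper value outside its range is refused whole. "hand" is the closure, from -1 (fully open) to 1 (shut), set as the call begins (left out, the last holds). The fingers move at their own pace and stop on an object; "grip_force" is the grip in N (left out, the last holds). Time passes only in rows, so rows that repeat a pose let the fingers close. It gives the time, the measured TCP pose, the force and the opening at its end, in the units of the state.
- bot.state(): the state, without advancing time (a new reading comes with each control period).
- bot.get_image(name): name is "scene" or "side" or "wrist"; returns the picture (480x640x3 uint8, red, green, blue); there is no depth.
- bot.get_calibration(name): a dict with "fovy" (degrees; the focal length in pixels is half the picture's height over the tangent of half this angle, whatever the lens; pixels are square), "cx", "cy" (the principal point, pixels), "R" (3x3) and "t" (3): a world point X has camera coordinates R X + t. Camera axes: x right, y down, z forward; pixel columns grow to the right and rows downward; lengths in m; the calibration is good to about 2 mm. A picture is of the moment at which its call begins: read the wrist's pose just before it. get_calibration takes no time and is no camera call; for the wrist camera it gives the pose at the moment of the call.
- bot.job_done(): hands the job in, once; it reports no verdict.
The state is a dict: "clock": time; "joint_positions": joint angles; "joint_vel": joint speeds; "joint_torque": joint torques, N m; "position": TCP position; "tcp_rot": TCP orientation; "wrist_force": force on the tool from outside, world axes, zero at the start; "wrist_torque": the same for the moment, N m; "finger_gap": opening from 0.0 (shut) to 1.0 (fully open).
Only numpy, scipy, OpenCV 4.12 (cv2) and the standard library are available. Lean on these libraries where they do the work, as an engineer would, in place of code of your own. Each camera call takes 0.05 s, during which the arm holds its last target.

TASK

Put the sharpening kit back in its wooden tray: the whetstone, the slip stone, the leather strop and the honing-oil bottle, each lying (the bottle standing) fully down in the recess that is cut for it. Keep the oil bottle upright all the time, and leave the sanding block and the square wooden blank where they lie, for they do not belong to the kit.

Things in the scene. Friction and masses are not known exactly. Their poses are not given: they have to be found in the camera images.
- whetstone: worn grey whetstone, a plain block with rounded edges 33 mm (x) by 68 mm (y) by 27 mm high, about 0.16 kg, lying flat on the table; origin at the centre of its underside, z up.
- slip_stone: grey slip stone, a long thin wedge 26 mm (x) by 96 mm (y), its top sloping evenly from 10 mm thick at the -y end to 18 mm at the +y end (14 mm in the middle), about 0.09 kg, lying flat on the table; origin at the centre of its underside, z up. It may lie either way round in its recess.
- leather_strop: brown leather strop pad, rigid flat oval 52 mm (x) by 111 mm (y), 9 mm thick, about 0.05 kg, lying flat on the table; origin at the centre of its underside, z up.
- oil_bottle: small closed amber bottle of honing oil with a narrow neck and black cap, standing upright; round body 34 mm in diameter (straight-sided from 5 to 38 mm above its foot), 72 mm high over all, about 0.07 kg; origin at the centre of its foot, z up.
- sanding_block: look-alike: cork sanding block wrapped in brown abrasive paper, 52 mm (x) by 92 mm (y) by 32 mm high, larger than the whetstone; not part of the sharpening kit. Origin at the centre of its underside.
- blank: look-alike: square light-wood turning blank 27 mm (x) by 120 mm (y) by 27 mm high; not part of the sharpening kit. Origin at the centre of its underside.
- stone_insert: wooden insert with a short rectangular recess for the whetstone, 45 mm (x) by 80 mm (y), centred; recess floor 4 mm, insert top 13 mm above the origin (9 mm deep). Origin: centre of the insert's underside, 6 mm above the table; z up. Insert 82 mm (x) by 130 mm (y), fixed in the tray. The fixed dark tray round all four inserts is 184 x 280 mm; its walls end 19 mm above the table.
- slip_insert: wooden insert with a long narrow recess for the slip stone, 38 mm (x) by 108 mm (y), centred; recess floor 7 mm, insert top 13 mm above the origin (6 mm deep). Origin: centre of the insert's underside, 6 mm above the table; z up. Insert 82 mm (x) by 130 mm (y), fixed in the tray. The four inserts lie two by two in the tray, in any order, 84 mm apart along x, 132 mm along y.
- bottle_insert: wooden insert with a round recess for the oil bottle, 46 mm in diameter, centred; recess floor 4 mm, insert top 14 mm above the origin (10 mm deep). Origin: centre of the insert's underside, 6 mm above the table; z up. Insert 82 mm (x) by 130 mm (y), fixed in the tray.
- strop_insert: thicker wooden insert with a wide oval recess for the strop, 64 mm (x) by 123 mm (y), centred; recess floor 14 mm, rim 19 mm above the origin. Rim cut away to the floor for 50 mm in the middle of both long sides, so fingers there may go down to floor level; other inserts and tray walls are no higher than this floor. Origin: centre of the insert's underside, 6 mm above the table; z up. Insert 82 mm x 130 mm.
Not all that is in view belongs to the job. There is more than one size of the leather_strop; the one meant has the size given above.

How it is judged:
By the outcome, as a careful person would: the job done as asked, in the order asked, and still so for the second after the job is handed in, with the robot touching nothing.
It also fails if it takes over 109 s, if anything falls off the work surface, if the arm or the gripper's body presses on something with over 40 N, if the wrist force passes 120 N, or if a joint passes its speed limit or range.

## Working session

There is one attempt and no reset: what is moved stays moved. The work goes in short steps, Python scripts to look and compute and a tool call to move; the robot and the scene stay as the last step left them, time stands still between calls to the robot, and variables do not carry over. Pictures are saved under pics/ and viewed, and the job is handed in when it is done.

Besides the shell and the picture viewer there is one more tool, called after "Call:" as a command line: name --pt "numbers of a row" for each row, then --argument value for the rest. carry_out: Moves the arm, as the interface text tells. Its arguments: {"type":"object","properties":{"targets":{"type":"array"},"hand":{"type":"number"},"grip_force":{"type":"number"}},"required":["targets"]}

```bash
ls; mkdir -p pics; python3 - <<'E'
from cell import bot
import cv2
s=bot.state();print(s)
for n in ["scene","side","wrist"]:
    c=bot.get_calibration(n);print(n,c)
    im=bot.get_image(n);cv2.imwrite(f"pics/{n}0.png",im[:,:,::-1])
E
```

```text
pics
{'clock': 0.0, 'joint_positions': array([-8.72376175e-01,  3.85567357e-01,  6.65413426e-03, -5.21636468e-04,
       -1.19401165e+00, -2.58625710e-01]), 'joint_vel': array([ 0.00056105, -0.00171275,  0.00082832, -0.00135799, -0.00020967,
        0.00010807]), 'joint_torque': array([-1.23021793e-03, -3.90670180e+01,  1.87403458e+01,  4.22008663e+00,
        1.09377541e-02, -1.91167092e-04]), 'position': array([ 0.26588027, -0.56496624,  0.22146081]), 'tcp_rot': array([ 5.35919759e-01,  8.44268216e-01,  5.52591618e-04, -9.41321077e-04]), 'wrist_force': array([-0.25627136, -0.46248226,  0.65954711]), 'wrist_torque': array([-0.0113037 ,  0.0362767 ,  0.01148477]), 'finger_gap': 0.9991995793782213}
scene {'fovy': 57.87223338670936, 'cx': 316.7538599438259, 'cy': 238.32880896090728, 'R': array([[ 0.69885178, -0.71525441, -0.004161  ],
       [-0.32676945, -0.31409014, -0.89138606],
       [ 0.63626088,  0.62430642, -0.45322575]]), 't': array([-0.32049037,  0.21351499,  0.70744412])}
side {'fovy': 49.16528663336182, 'cx': 317.19633439412394, 'cy': 240.2350193923576, 'R': array([[-0.898748  , -0.43823116,  0.01433462],
       [-0.27394804,  0.5357006 , -0.79873483],
       [ 0.34235143, -0.72178828, -0.60151241]]), 't': array([0.49425062, 0.16042632, 1.41857035])}
wrist {'fovy': 67.13155098989549, 'cx': 319.17053094903173, 'cy': 242.5479609156287, 'R': array([[-0.42380429,  0.90575217,  0.00170875],
       [ 0.87752109,  0.41012607,  0.24850222],
       [ 0.22438062,  0.10681577, -0.96862982]]), 't': array([ 0.62652467, -0.03132961,  0.38929391])}
```

View pics/scene0.png

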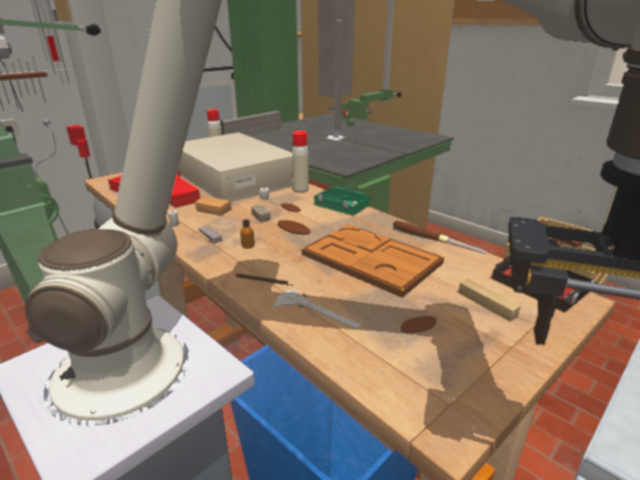

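View pics/side0.png

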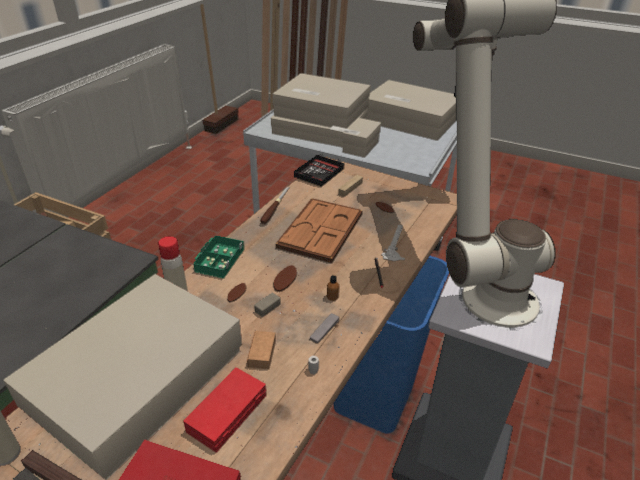

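View pics/wrist0.png

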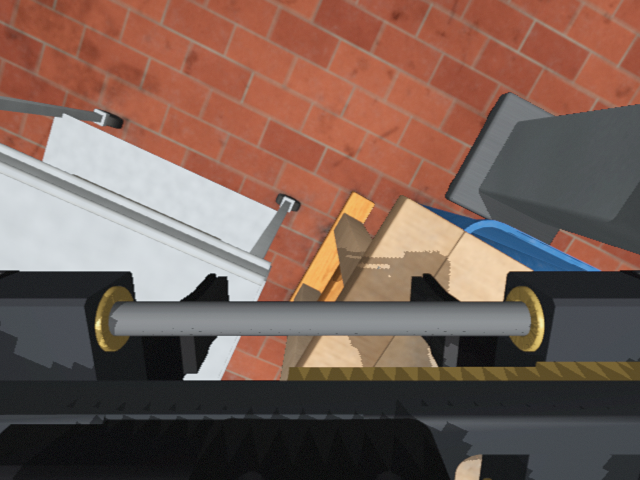

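The scene view shows the tray at about (372,258), the bottle at (247,234) and three ovals at (294,227), (290,207) and (418,324). The side view shows them at (285,278), (237,292) and (385,207). The side view also shows the grey whetstone candidate at (267,303), the slip stone at (324,327), the sanding block at (261,349) and the blank at (350,186). I'll measure them roughly next.

```bash
cat > h.py <<'E'
import numpy as np, cv2
from scipy.spatial.transform import Rotation as Ro
from cell import bot
def cast(c,uv,z,size=480):
    f=240/np.tan(np.radians(c["fovy"])/2)
    uv=np.atleast_2d(np.asarray(uv,float))
    d=np.c_[(uv[:,0]-c["cx"])/f,(uv[:,1]-c["cy"])/f,np.ones(len(uv))]@c["R"]
    o=-c["R"].T@c["t"]
    return o+d*((z-o[2])/d[:,2])[:,None]
def proj(c,X):
    f=240/np.tan(np.radians(c["fovy"])/2)
    p=np.atleast_2d(X)@c["R"].T+c["t"]
    return np.c_[p[:,0]/p[:,2]*f+c["cx"],p[:,1]/p[:,2]*f+c["cy"]]
def shot(n,name):
    c=bot.get_calibration(n);im=bot.get_image(n)[:,:,::-1].copy()
    cv2.imwrite(f"pics/{name}.png",im);np.save(f"pics/{name}.npy",c,allow_pickle=True);return im,c
def load(name):
    return cv2.imread(f"pics/{name}.png"),np.load(f"pics/{name}.npy",allow_pickle=True).item()
def rel(p,yaw=None):
    """move from the commanded-ish pose now to p (world), printed in tool cm"""
    s=bot.state();R=Ro.from_quat(s["tcp_rot"])
    return R.inv().apply(np.asarray(p)-s["position"])*100
E
python3 - <<'E'
from h import *
for n in ["scene","side"]:
    c=bot.get_calibration(n)
    np.save(f"pics/{n}0.npy",c,allow_pickle=True)
    P={"scene":dict(trayc=(372,258),ovA=(294,227),ovB=(290,207),ovC=(418,324),bottlefoot=(247,245),slip=(210,234),whet=(261,213),sand=(212,206),blank=(489,298),caliper=(320,308)),
    "side":dict(trayc=(320,229),ovA=(285,278),ovB=(237,292),ovC=(385,207),bottlefoot=(333,298),slip=(324,327),whet=(267,303),sand=(261,349),blank=(350,186),pen=(379,272),grey=(314,365),knife=(268,213))}[n]
    for k,v in P.items(): print(n,k,cast(c,v,0.01)[0].round(3))
im,c=load("side0")
hsv=cv2.cvtColor(im,cv2.COLOR_BGR2HSV)
for name,(x,y) in dict(A=(285,278),B=(237,292),C=(385,207)).items():
    m=np.zeros((482,642),np.uint8)
    w=im.copy();n_,_,m,r=cv2.floodFill(w,m,(x,y),0,(12,)*3,(12,)*3,cv2.FLOODFILL_FIXED_RANGE)
    ct=max(cv2.findContours(m[1:-1,1:-1],0,1)[0],key=len)[:,0]
    g=cast(c,ct,0.009)[:,:2].astype(np.float32)
    print(name,n_,cv2.minAreaRect(g))
E
```

```text
scene trayc [ 0.562 -0.079  0.01 ]
scene ovA [0.551 0.175 0.01 ]
scene ovB [0.637 0.285 0.01 ]
scene ovC [ 0.426 -0.29   0.01 ]
scene bottlefoot [0.4   0.183 0.01 ]
scene slip [0.371 0.302 0.01 ]
scene whet [0.549 0.312 0.01 ]
scene sand [0.481 0.458 0.01 ]
scene blank [ 0.595 -0.347  0.01 ]
scene caliper [ 0.337 -0.127  0.01 ]
side trayc [ 0.569 -0.059  0.01 ]
side ovA [0.555 0.195 0.01 ]
side ovB [0.642 0.304 0.01 ]
side ovC [ 0.43  -0.272  0.01 ]
side bottlefoot [0.402 0.208 0.01 ]
side slip [0.378 0.315 0.01 ]
side whet [0.549 0.304 0.01 ]
side sand [0.482 0.447 0.01 ]
side blank [ 0.588 -0.343  0.01 ]
side pen [0.33  0.052 0.01 ]
side grey [0.347 0.434 0.01 ]
side knife [ 0.76  -0.062  0.01 ]
A 339 ((0.5573386549949646, 0.19106517732143402), (0.10492530465126038, 0.047465696930885315), 85.59794616699219)
B 180 ((0.6439526677131653, 0.3034090995788574), (0.07224536687135696, 0.030537089332938194), 87.57308197021484)
C 103 ((0.4330632984638214, -0.2741874158382416), (0.0364733450114727, 0.07253900170326233), 59.12635803222656)
```

Oval A (side (285,278)) measures about 105×47 mm, which fits the 111×52 mm strop. B and C are only about 72×35 mm. I'll confirm A in a crop and work out the wrist camera's geometry for a survey.

```bash
python3 - <<'E'
from h import *
im,c=load("side0")
cv2.imwrite("pics/crop1.png",cv2.resize(im[160:380,200:420],None,fx=2.7,fy=2.7,interpolation=2))
s=bot.state();R=Ro.from_quat(s["tcp_rot"]).as_matrix()
w=bot.get_calibration("wrist")
o=-w["R"].T@w["t"];print("cam in tool cm",R.T@(o-s["position"])*100)
print("cam axes in tool (rows x,y,z)\n",(w["R"]@R).round(3)); print("toolR",R.round(3))
E
```

```text
cam in tool cm [ -0.22829784  -6.77725848 -16.22461078]
cam axes in tool (rows x,y,z)
 [[ 1.     0.002  0.   ]
 [-0.002  0.969 -0.249]
 [-0.001  0.249  0.969]]
toolR [[-0.426  0.905 -0.001]
 [ 0.905  0.426  0.002]
 [ 0.002 -0.    -1.   ]]
```

View pics/crop1.png

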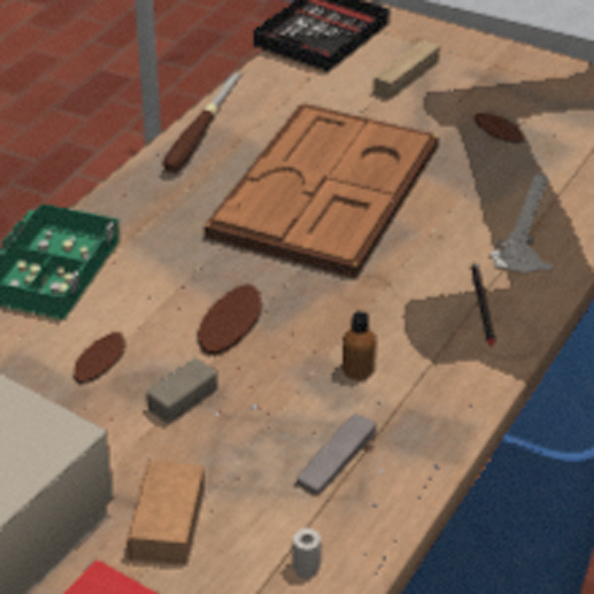

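The crop shows strop A at crop (230,318), the whetstone (182,390), the slip stone (337,453) and the bottle (360,345). The tray recesses are slip at the far left, round at the far right, short rectangle at the near right and oval at the near left. Next I'll look at the tray with the wrist camera.

Call:
carry_out --pt "28 56 -8 0 0 0.44" --pt "28 56 -8 0 0 0.44" --pt "28 56 -8 0 0 0.44" --pt "28 56 -8 0 0 0.44" --pt "28 56 -8 0 0 0.44" --pt "28 56 -8 0 0 0.44" --pt "28 56 -8 0 0 0.44" --pt "28 56 -8 0 0 0.44" --pt "28 56 -8 0 0 0.44" --pt "28 56 -8 0 0 0.44" --pt "28 56 -8 0 0 0.44" --pt "28 56 -8 0 0 0.44" --hand -1

```text
clock: 1.65
position: [0.6537, -0.0731, 0.3016]
tcp_rot: [0.707, 0.707, -0.001, -0.001]
wrist_force: [-1.0, 0.0, -0.1]
finger_gap: 0.995
```

```bash
python3 - <<'E'
from h import *
shot("wrist","w1");print(bot.state()["clock"],bot.state()["joint_vel"].round(3))
E
```

```text
1.7 [-0.023 -0.019 -0.012  0.001 -0.    -0.   ]
```

View pics/w1.png

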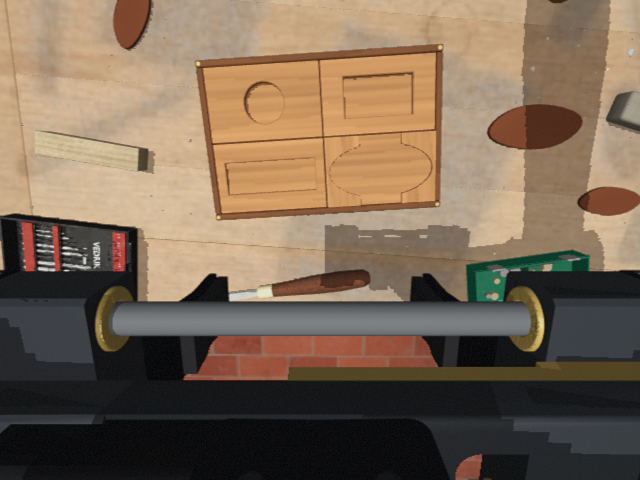

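Call:
carry_out --pt "28 -11 0 0 0 0" --pt "28 -11 0 0 0 0" --pt "28 -11 0 0 0 0" --pt "28 -11 0 0 0 0" --pt "28 -11 0 0 0 0" --pt "28 -11 0 0 0 0" --pt "28 -11 0 0 0 0" --pt "28 -11 0 0 0 0"

```text
clock: 2.7
position: [0.544, 0.2045, 0.3027]
tcp_rot: [0.708, 0.706, -0.0, 0.0]
wrist_force: [0.2, -0.1, 0.9]
finger_gap: 1.003
```

```bash
python3 - <<'E'
from h import *
shot("wrist","w2");print(bot.state()["clock"],bot.state()["joint_vel"].round(3))
E
```

```text
2.75 [ 0.004  0.005  0.004  0.    -0.    -0.001]
```

View pics/w2.png

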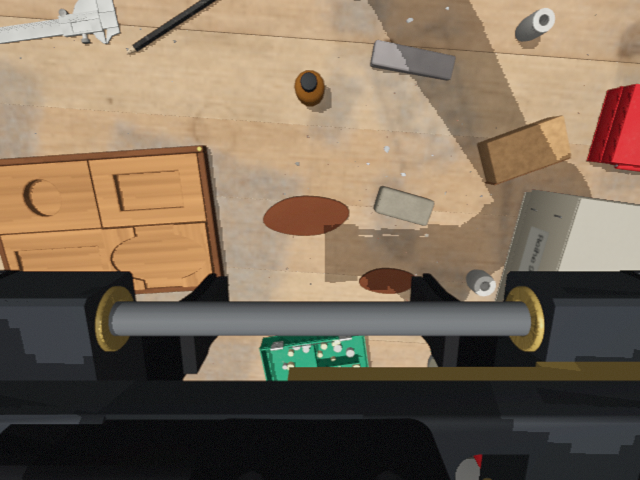

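The w1 picture shows the tray, with brass corner pins near (199,65), (439,47), (436,204) and (219,217). Its recesses are round at (264,103), rectangle at (378,95), slip at (270,176) and oval at (381,168). The w2 picture shows the bottle at (309,88), the slip stone (413,60), strop A (306,215), the whetstone (404,205), the small oval (388,281) and the sanding block (523,150). Now I'll segment and measure.

```bash
cat >> h.py <<'E'
def seg(im,pt,tol=14,seedr=2):
    m=np.zeros((482,642),np.uint8);w=cv2.GaussianBlur(im,(3,3),0)
    cv2.floodFill(w,m,pt,0,(tol,)*3,(tol,)*3,cv2.FLOODFILL_FIXED_RANGE|(255<<8)|4|cv2.FLOODFILL_MASK_ONLY)
    m=cv2.morphologyEx(m[1:-1,1:-1],cv2.MORPH_OPEN,np.ones((3,3),np.uint8))
    m=cv2.morphologyEx(m,cv2.MORPH_CLOSE,np.ones((5,5),np.uint8))
    cs=cv2.findContours(m,cv2.RETR_EXTERNAL,cv2.CHAIN_APPROX_NONE)[0]
    return m,max(cs,key=cv2.contourArea)[:,0]
E
python3 - <<'E'
from h import *
im,c=load("w1")
b=im.astype(int)
m=((b[:,:,2]>190)&(b[:,:,1]>150)&(b[:,:,0]<110)).astype(np.uint8)
n,l,st,ce=cv2.connectedComponentsWithStats(m)
print([(ce[i].round(1),st[i,4]) for i in range(1,n) if st[i,4]>4 and ce[i][1]<260])
big=cv2.resize(im[35:230,185:455],None,fx=2.9,fy=2.9,interpolation=2);cv2.imwrite("pics/c2.png",big)
im,c=load("w2")
dbg=im.copy()
for k,(p,z,tol) in dict(slip=((413,60),.014,30),strop=((290,215),.009,35),whet=((404,203),.027,30),ovB=((375,281),.009,35)).items():
    m,ct=seg(im,p,tol); cv2.drawContours(dbg,[ct[:,None]],-1,(0,255,0),1)
    g=cast(c,ct+0.0,z)[:,:2].astype(np.float32)
    (cx,cy),(a,bb),an=cv2.minAreaRect(g*1000); print(k,(cx,cy),(a,bb),an,len(ct))
cv2.imwrite("pics/c3.png",cv2.resize(dbg[20:300,240:480],None,fx=2.1,fy=2.1,interpolation=0))
E
```

```text
[(array([374.5,  64.2]), np.int32(1626)), (array([196.6,  63.8]), np.int32(5)), (array([265.8,  69. ]), np.int32(1086)), (array([423.5,  71.4]), np.int32(84)), (array([331.2,  86.1]), np.int32(379)), (array([374.7,  81.1]), np.int32(191)), (array([423.6,  82.9]), np.int32(202)), (array([225.9,  84. ]), np.int32(389)), (array([275.9,  81.9]), np.int32(16)), (array([281.9,  82.6]), np.int32(8)), (array([265. ,  88.7]), np.int32(99)), (array([376.4,  93.4]), np.int32(374)), (array([424.3,  93.6]), np.int32(72)), (array([266.2, 101.6]), np.int32(291)), (array([299.9,  99.8]), np.int32(186)), (array([225. , 107.7]), np.int32(549)), (array([372.7, 119.7]), np.int32(2110)), (array([377.1, 109.2]), np.int32(675)), (array([293.3, 110.7]), np.int32(62)), (array([266., 116.]), np.int32(267)), (array([271.5, 130. ]), np.int32(1774)), (array([244. , 119.7]), np.int32(10)), (array([216.2, 121.4]), np.int32(37)), (array([432.6, 141.5]), np.int32(93)), (array([416.9, 140.6]), np.int32(309)), (array([363.3, 180.3]), np.int32(2334)), (array([347. , 141.1]), np.int32(28)), (array([370.3, 141.3]), np.in
[... 358 characters left out ...]
85)), (array([274.1, 162.4]), np.int32(252)), (array([319.3, 168.5]), np.int32(131)), (array([380.8, 166.5]), np.int32(531)), (array([277.1, 173.6]), np.int32(629)), (array([425.9, 190.9]), np.int32(280)), (array([370.5, 189. ]), np.int32(6)), (array([405.1, 197. ]), np.int32(49))]
slip (390.3387756347656, 360.76275634765625) (236.8700714111328, 91.89649963378906) 34.728092193603516 643
strop (558.1883544921875, 184.51116943359375) (108.7403793334961, 49.12263870239258) 89.7311782836914 194
whet (419.3758544921875, 233.6624755859375) (353.03125, 166.72816467285156) 45.630653381347656 1227
ovB (645.5457153320312, 292.1223449707031) (65.37226104736328, 33.592864990234375) 84.37251281738281 120
```

View pics/c2.png

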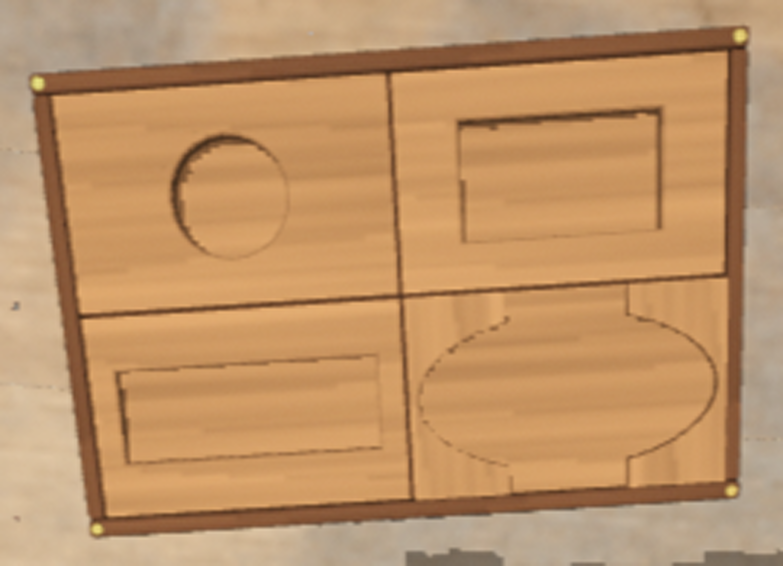

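View pics/c3.png

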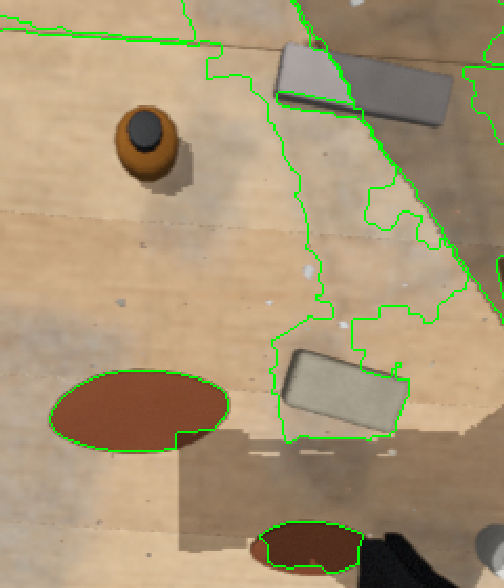

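```bash
python3 - <<'E'
from h import *
im,c=load("w1")
pins=np.array([(38,83),(741,36),(732,490),(97,529)])/2.9+[185,35]
P=cast(c,pins,.019)[:,:2]*1000;print(P.round(1))
d=lambda a,b:np.linalg.norm(P[a]-P[b]).round(1)
print(d(0,1),d(1,2),d(2,3),d(3,0)); print("ctr",P.mean(0))
for a,b in((0,1),(3,2),(0,3),(1,2)):
    v=P[b]-P[a];print(np.degrees(np.arctan2(v[1],v[0])))
for k,(uv,z) in dict(rnd=((231,196),.020),rect=([(458,122),(662,108),(661,228),(463,242)],.019),slip=([(117,373),(378,354),(381,447),(129,463)],.019),oval=([(419,399),(716,380)],.025)).items():
    g=cast(c,np.atleast_2d(uv)/2.9+[185,35],z)[:,:2]*1000
    print(k,g.mean(0).round(1),[np.linalg.norm(g[i]-g[i-1]).round(1) for i in range(len(g))])
im,c=load("w2")
hsv=cv2.cvtColor(im,cv2.COLOR_BGR2HSV)
dbg=im.copy()
def rep(k,m,z,roi):
    mm=np.zeros_like(m);x0,y0,x1,y1=roi;mm[y0:y1,x0:x1]=m[y0:y1,x0:x1]
    ct=max(cv2.findContours(mm,0,1)[0],key=cv2.contourArea)[:,0]
    cv2.drawContours(dbg,[ct[:,None]],-1,(0,255,0),1)
    g=cast(c,ct,z)[:,:2].astype(np.float32)*1000
    r=cv2.minAreaRect(g);print(k,np.round(r[0],1),np.round(r[1],1),round(r[2],1), "ellipse",cv2.fitEllipse(g) if 'ov' in k or 'strop' in k else '')
lo=(hsv[:,:,1]<52).astype(np.uint8)
red=((hsv[:,:,1]>125)&(hsv[:,:,0]<11)).astype(np.uint8)
rep("strop",red,.009,(255,185,358,245))
rep("slip",lo,.014,(360,30,465,90))
rep("whet",lo,.020,(365,178,445,230))
print("sat",hsv[203,404],hsv[60,390],hsv[65,440],hsv[215,300],hsv[120,450],hsv[220,335])
cv2.imwrite("pics/c4.png",cv2.resize(dbg[20:250,250:470],None,fx=2.6,fy=2.6,interpolation=0))
E
```

```text
[[ 492.3 -211.8]
 [ 476.    60.2]
 [ 651.5   70.7]
 [ 668.1 -201.1]]
272.4 175.8 272.3 176.1
ctr [571.95600279 -70.48558843]
93.43487996655996
93.4975681416025
3.476671837044742
3.440274231133809
rnd [ 533.7 -138.2] [np.float64(0.0)]
rect [526.2  -7.2] [np.float64(44.7), np.float64(79.8), np.float64(44.4), np.float64(79.5)]
slip [ 617.6 -133.1] [np.float64(37.4), np.float64(108.5), np.float64(38.2), np.float64(106.9)]
oval [609.1  -2.2] [np.float64(121.9), np.float64(121.9)]
strop [558.2 185.1] [107.5  49.1] 89.7 ellipse ((558.6348876953125, 184.5675811767578), (48.62600326538086, 106.5348892211914), 3.0293192863464355)
slip [380.  309.3] [94.9 29. ] 78.9 ellipse 
whet [546.3 305.8] [70.  35.3] 74.1 ellipse 
sat [ 21  40 165] [ 10  14 164] [ 13  16 113] [  9 159 128] [ 16  75 130] [  9 159 127]
```

View pics/c4.png

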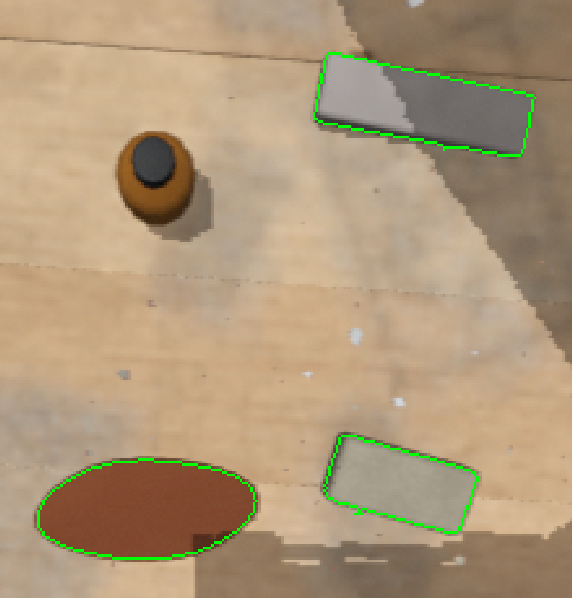

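Everything is consistent. The pins span 176×272 mm (expected for a 184×280 tray), the recesses measure 45×80, 38×107 and 122 mm, and the tray yaw is 3.45°. The slip stone reads 95×29 mm, the whetstone 70×35 and the strop 107×49. The contours in c4 sit on the stones at w2 (413,60) and (404,205), and on the strop at (306,215). I'll do the whetstone first.

Call:
carry_out --pt "10.1 0.2 18 0 0 -1.293" --pt "10.1 0.2 18 0 0 -1.293" --pt "10.1 0.2 18 0 0 -1.293" --pt "10.1 0.2 18 0 0 -1.293" --pt "10.1 0.2 18 0 0 -1.293" --pt "10.1 0.2 18 0 0 -1.293" --pt "10.1 0.2 18 0 0 -1.293" --pt "10.1 0.2 18 0 0 -1.293" --pt "10.1 0.2 25 0 0 -1.293" --pt "10.1 0.2 29 0 0 -1.293" --pt "10.1 0.2 29 0 0 -1.293"

```text
clock: 4.12
position: [0.5436, 0.3046, 0.0087]
tcp_rot: [0.14, 0.99, -0.004, -0.003]
wrist_force: [-0.5, 0.6, 0.7]
finger_gap: 1.001
```

```bash
python3 - <<'E'
from h import *
shot("side","s1");shot("wrist","w3")
a=cv2.imread("pics/s1.png")[230:400,190:390];cv2.imwrite("pics/c5.png",cv2.resize(a,None,fx=3,fy=3,interpolation=2))
s=bot.state();print(s["position"],Ro.from_quat(s["tcp_rot"]).as_matrix()[:,0],s["joint_positions"].round(2))
im,c=load("w2");g=cast(c,(309.2,81.9),.072);print("bottle cap",g)
E
```

```text
[0.54690461 0.3075831  0.0137262 ] [-0.96129485  0.27551771 -0.00148631] [ 0.77  0.6  -0.22  0.   -0.75 -1.05]
bottle cap [[0.41106061 0.19275363 0.072     ]]
```

View pics/c5.png

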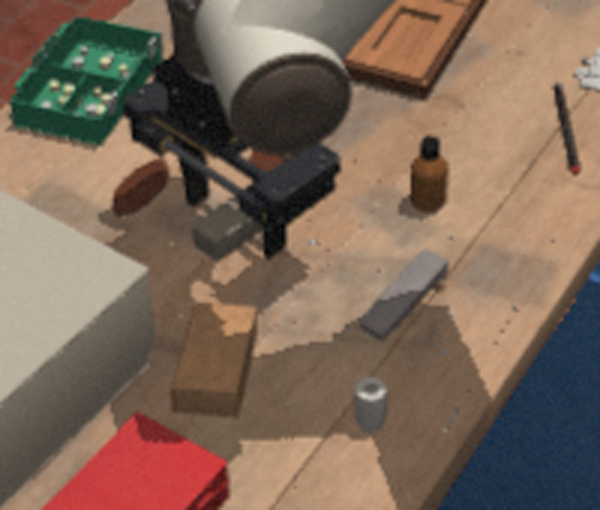

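View pics/w3.png

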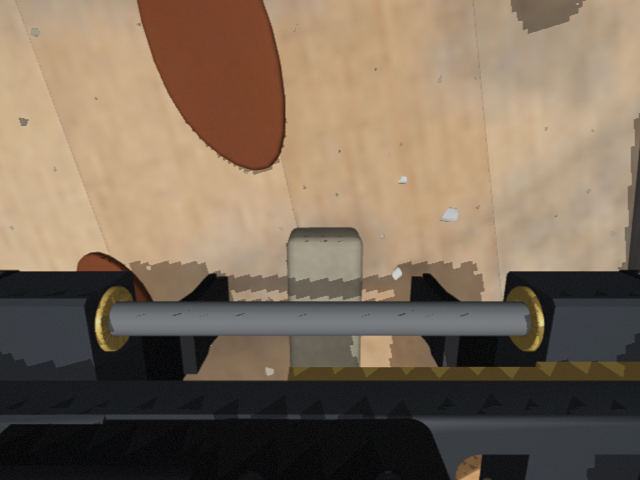

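The c5 crop shows the open jaws straddling the whetstone at (225,228). In w3 the stone is centred between the pads, columns 289–362, with its near edge at row 235. I'll grip it.

Call:
carry_out --pt "0 0 0 0 0 0" --pt "0 0 0 0 0 0" --pt "0 0 0 0 0 0" --pt "0 0 0 0 0 0" --pt "0 0 0 0 0 0" --pt "0 0 0 0 0 0" --hand 1 --grip_force 25

```text
clock: 4.97
position: [0.5456, 0.3073, 0.0125]
tcp_rot: [0.139, 0.99, -0.0, -0.0]
wrist_force: [-1.3, 0.0, 1.0]
finger_gap: 0.41
```

```bash
python3 - <<'E'
from h import *
im,c=load("w3")
print("stone near edge",cast(c,(325,240),.026))
for i in range(1):
    s=bot.state();print(s["position"],s["finger_gap"],Ro.from_quat(s["tcp_rot"]).as_matrix().round(4).tolist())
E
```

```text
stone near edge [[0.53570474 0.27538289 0.026     ]]
[0.54555319 0.30727443 0.01247638] 0.4096451544692123 [[-0.9616, 0.2745, -0.0003], [0.2745, 0.9616, -0.0002], [0.0002, -0.0002, -1.0]]
```

Call:
carry_out --pt "0 0 -6 0 0 0" --pt "-1 -4 -8 0 0 -0.1" --pt "-6.8 -30.8 -8 0 0 -0.338" --pt "-6.8 -30.8 -8 0 0 -0.338" --pt "-6.8 -30.8 -8 0 0 -0.338" --pt "-6.8 -30.8 -8 0 0 -0.338" --pt "-6.8 -30.8 -8 0 0 -0.338" --pt "-6.8 -30.8 -5 0 0 -0.338" --pt "-6.8 -30.8 -3 0 0 -0.338" --pt "-6.8 -30.8 -3 0 0 -0.338" --pt "-6.8 -30.8 -3 0 0 -0.338"

```text
clock: 6.35
position: [0.5271, -0.0074, 0.0431]
tcp_rot: [-0.03, 1.0, -0.0, 0.0]
wrist_force: [0.6, 0.0, -1.2]
finger_gap: 0.377
```

```bash
python3 - <<'E'
from h import *
shot("wrist","w4");shot("scene","sc2")
s=bot.state();print(s["position"],s["finger_gap"],Ro.from_quat(s["tcp_rot"]).as_matrix().round(4).tolist())
a=cv2.imread("pics/sc2.png")[190:310,270:470];cv2.imwrite("pics/c6.png",cv2.resize(a,None,fx=3,fy=3,interpolation=2))
E
```

```text
[ 0.52730177 -0.00718465  0.04347959] 0.3769073337711144 [[-0.9982, -0.0604, 0.0019], [-0.0604, 0.9982, 0.0004], [-0.0019, 0.0003, -1.0]]
```

View pics/w4.png

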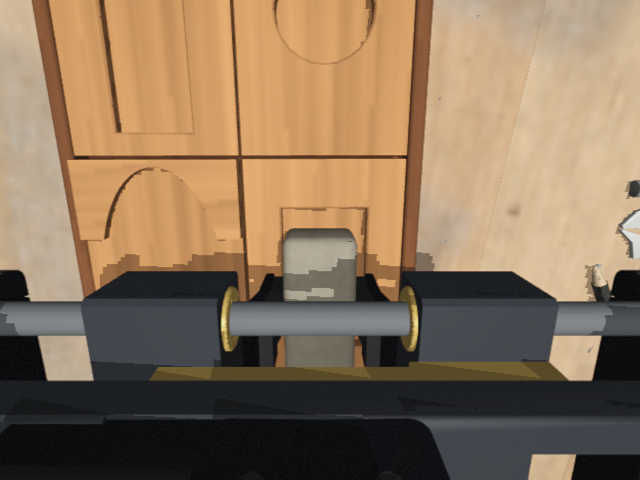

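View pics/c6.png

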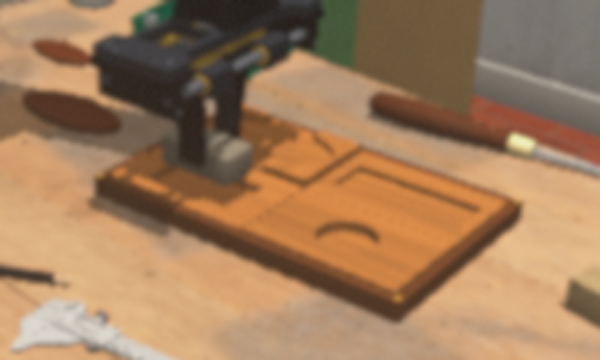

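In w4 the stone spans columns 284–356 with its near edge at row 232. The recess end shows at row 208, columns 282–367. I'll compare them in metric terms.

```bash
python3 - <<'E'
from h import *
im,c=load("w4");s=bot.state();R=Ro.from_quat(s["tcp_rot"])
t=lambda p:(R.inv().apply(p-s["position"])*1000).round(1)
print("recess corners",t(cast(c,[(282,208),(367,208)],.019)))
print("stone end",t(cast(c,[(284,245),(356,245)],.056)),t(cast(c,[(320,234)],.056)))
E
```

```text
recess corners [[-19.7 -40.7  24.5]
 [ 24.4 -40.6  24.4]]
stone end [[-15.5 -30.6 -12.5]
 [ 15.2 -30.5 -12.6]] [[ -0.1 -35.4 -12.5]]
```

Call:
carry_out --pt "0.2 0 1 0 0 0" --pt "0.2 0 2.1 0 0 0" --pt "0.2 0 2.1 0 0 0" --pt "0.2 0 2.1 0 0 0"

```text
clock: 6.95
position: [0.5249, -0.0077, 0.022]
tcp_rot: [-0.03, 1.0, -0.0, 0.0]
wrist_force: [-1.0, 0.2, 4.8]
finger_gap: 0.373
```

Call:
carry_out --pt "0 0 0 0 0 0" --pt "0 0 0 0 0 0" --pt "0 0 0 0 0 0" --pt "0 0 -4 0 0 0" --pt "0 0 -9 0 0 0" --pt "0 0 -9 0 0 0" --hand -0.1

```text
clock: 7.7
position: [0.5275, -0.007, 0.1155]
tcp_rot: [-0.03, 1.0, 0.001, 0.005]
wrist_force: [0.2, 0.7, -0.2]
finger_gap: 0.55
```

```bash
python3 - <<'E'
from h import *
shot("wrist","w5")
s=bot.state();print(s["clock"],s["position"],s["finger_gap"],Ro.from_quat(s["tcp_rot"]).as_matrix().round(4).tolist())
E
```

```text
7.75 [ 0.52557133 -0.00728733  0.11318732] 0.5476802356874834 [[-0.9982, -0.0599, 0.0042], [-0.0599, 0.9982, 0.0014], [-0.0042, 0.0011, -1.0]]
```

View pics/w5.png

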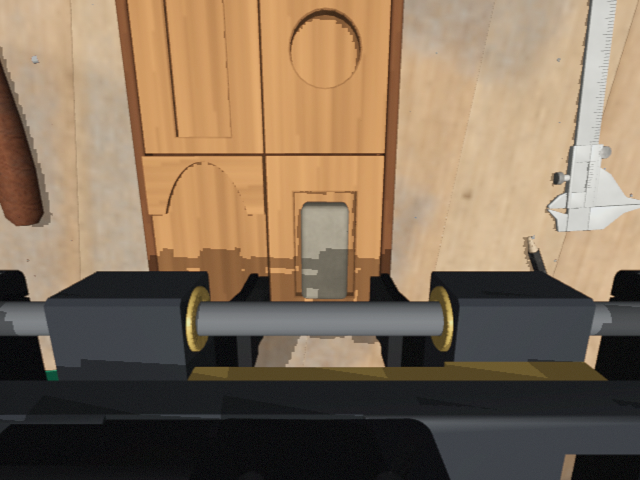

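w5 shows the whetstone lying inside its recess (stone 302–349 × 203–297, recess 294–354 × 192–297). Next is the slip stone.

Call:
carry_out --pt "12.8 32.5 -1 0 0 0.254" --pt "12.8 32.5 -1 0 0 0.254" --pt "12.8 32.5 -1 0 0 0.254" --pt "12.8 32.5 -1 0 0 0.254" --pt "12.8 32.5 -1 0 0 0.254" --pt "12.8 32.5 -1 0 0 0.254" --pt "12.8 32.5 0 0 0 0.254" --pt "12.8 32.5 4 0 0 0.254" --pt "12.8 32.5 7 0 0 0.254" --pt "12.8 32.5 7 0 0 0.254" --pt "12.8 32.5 7 0 0 0.254" --hand -1

```text
clock: 9.12
position: [0.3777, 0.3088, 0.0418]
tcp_rot: [0.097, 0.995, -0.0, 0.0]
wrist_force: [-0.3, 0.2, 0.1]
finger_gap: 1.0
```

```bash
python3 - <<'E'
from h import *
im,c=shot("wrist","w6")
s=bot.state();print(s["clock"],s["position"],s["finger_gap"],Ro.from_quat(s["tcp_rot"]).as_matrix().round(4).tolist())
E
```

```text
9.175 [0.3779188  0.30924243 0.04229814] 1.000051981599047 [[-0.9812, 0.1932, 0.0009], [0.1932, 0.9812, 0.001], [-0.0007, 0.0012, -1.0]]
```

View pics/w6.png

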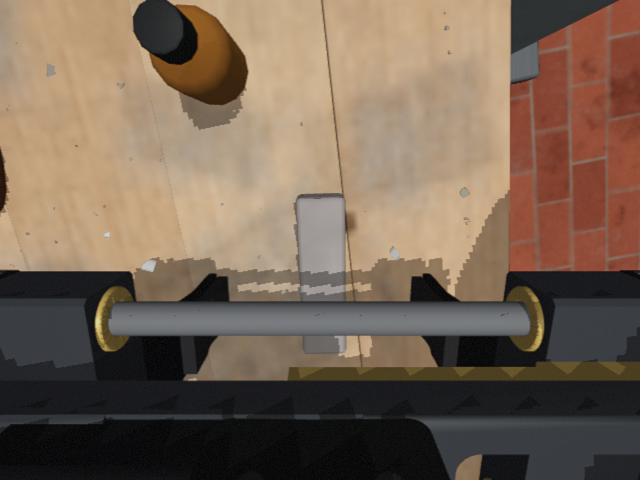

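```bash
python3 - <<'E'
from h import *
im,c=load("w6");s=bot.state();R=Ro.from_quat(s["tcp_rot"])
t=lambda p:(R.inv().apply(p-s["position"])*1000).round(1)
for z1,z2 in((.01,.018),(.018,.01)):
  print(t(cast(c,[(320,196)],z1)),t(cast(c,[(325,353)],z2)))
  print(t(cast(c,[(298,205),(345,205)],z1)),t(cast(c,[(304,345),(346,345)],z2)))
E
```

```text
[[ -0.7 -46.1  32.2]] [[ 2.  43.3 24.3]]
[[-12.6 -41.2  32.3]
 [ 12.8 -41.2  32.2]] [[-10.   38.2  24.3]
 [ 14.   38.2  24.3]]
[[ -0.7 -47.   24.2]] [[ 2.2 48.2 32.4]]
[[-12.1 -42.4  24.3]
 [ 12.2 -42.4  24.2]] [[-10.4  42.8  32.4]
 [ 14.7  42.8  32.3]]
```

The stone is 95 mm long with its thick end toward tool −y, and it is centred. I'll trim the yaw by −0.03 and descend.

Call:
carry_out --pt "0.1 0 2 0 0 -0.03" --pt "0.1 0 3.5 0 0 -0.03" --pt "0.1 0 3.5 0 0 -0.03" --pt "0.1 0 3.5 0 0 -0.03"

```text
clock: 9.68
position: [0.3769, 0.31, 0.0077]
tcp_rot: [0.082, 0.997, 0.001, 0.001]
wrist_force: [0.6, -0.1, 1.3]
finger_gap: 1.004
```

```bash
python3 - <<'E'
from h import *
s=bot.state();print(s["clock"],s["position"],s["wrist_force"])
import time
bot.get_image("side");s=bot.state();print(s["clock"],s["position"],s["wrist_force"])
E
```

```text
9.675 [0.37690689 0.30998817 0.00770236] [ 0.62781721 -0.10196245  1.3444845 ]
9.725 [0.37687057 0.30997577 0.00768876] [-0.85361543 -0.28884779  0.19453187]
```

Call:
carry_out --pt "0 0 0.12 0 0 0" --pt "0 0 0.12 0 0 0" --pt "0 0 0.12 0 0 0" --pt "0 0 0.12 0 0 0" --pt "0 0 0.12 0 0 0" --pt "0 0 0.12 0 0 0" --pt "0 0 0.12 0 0 0" --hand 1 --grip_force 25

```text
clock: 10.6
position: [0.3763, 0.3093, 0.0053]
tcp_rot: [0.082, 0.997, -0.0, -0.0]
wrist_force: [0.0, 0.5, 0.5]
finger_gap: 0.295
```

```bash
python3 - <<'E'
from h import *
s=bot.state();print(s["clock"],s["position"],s["wrist_force"],s["finger_gap"],Ro.from_quat(s["tcp_rot"]).as_matrix().round(4).tolist())
E
```

```text
10.6 [0.37630579 0.30929883 0.00533768] [0.00091367 0.4641028  0.5232988 ] 0.295470483428305 [[-0.9866, 0.1632, -0.0], [0.1632, 0.9866, -0.0], [0.0, -0.0, -1.0]]
```

Call:
carry_out --pt "0 0 -5 0 0 0" --pt "0 0 -10 0 0 0" --pt "-31.1 -39.8 -10 0 0 -0.224" --pt "-31.1 -39.8 -10 0 0 -0.224" --pt "-31.1 -39.8 -10 0 0 -0.224" --pt "-31.1 -39.8 -10 0 0 -0.224" --pt "-31.1 -39.8 -10 0 0 -0.224" --pt "-31.1 -39.8 -10 0 0 -0.224" --pt "-31.1 -39.8 -10 0 0 -0.224" --pt "-31.1 -39.8 -10 0 0 -0.224" --pt "-31.1 -39.8 -10 0 0 -0.224" --pt "-31.1 -39.8 -8 0 0 -0.224"

```text
clock: 12.1
position: [0.6192, -0.1352, 0.0859]
tcp_rot: [-0.029, 1.0, -0.0, 0.001]
wrist_force: [0.3, -0.0, -1.4]
finger_gap: 0.294
```

Call:
carry_out --pt "0 0 2 0 0 0" --pt "0 0 3.5 0 0 0" --pt "0 0 3.5 0 0 0" --pt "0 0 3.5 0 0 0"

```text
clock: 12.6
position: [0.6187, -0.1339, 0.0511]
tcp_rot: [-0.03, 1.0, -0.0, 0.001]
wrist_force: [-0.5, 0.2, -1.7]
finger_gap: 0.293
```

```bash
python3 - <<'E'
from h import *
im,c=shot("wrist","w7")
s=bot.state();print(s["clock"],s["position"],s["finger_gap"],Ro.from_quat(s["tcp_rot"]).as_matrix().round(4).tolist())
E
```

```text
12.65 [ 0.61884569 -0.13392231  0.05131319] 0.2922288539340297 [[-0.9982, -0.0606, 0.0017], [-0.0606, 0.9982, -0.0002], [-0.0017, -0.0003, -1.0]]
```

View pics/w7.png

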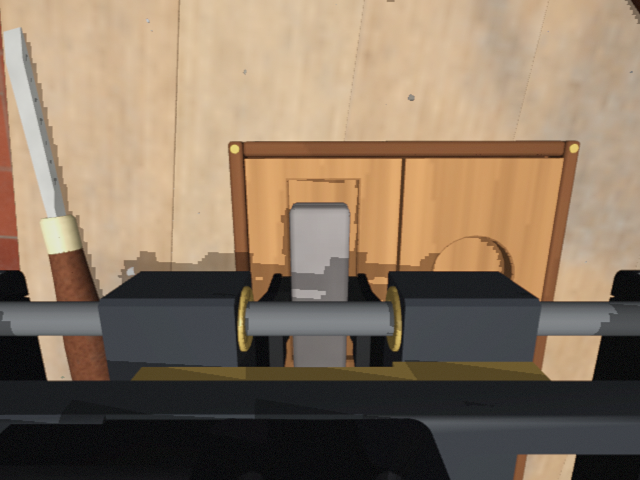

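w7 shows the slip stone's near end at row 204, columns 291–349. The recess end is at row 180, columns 287–358.

```bash
python3 - <<'E'
from h import *
im,c=load("w7");s=bot.state();R=Ro.from_quat(s["tcp_rot"])
t=lambda p:(R.inv().apply(p-s["position"])*1000).round(1)
print("recess",t(cast(c,[(287,180),(358,180)],.019)))
print("stone",t(cast(c,[(291,215),(349,215)],.063)),t(cast(c,[(320,206)],.063)))
E
```

```text
recess [[-17.6 -54.2  32.4]
 [ 20.1 -54.1  32.3]]
stone [[-12.4 -43.1 -11.7]
 [ 12.  -43.1 -11.7]] [[ -0.2 -46.9 -11.7]]
```

Call:
carry_out --pt "0.15 -0.1 1.5 0 0 0" --pt "0.15 -0.1 2.7 0 0 0" --pt "0.15 -0.1 3.05 0 0 0" --pt "0.15 -0.1 3.05 0 0 0" --pt "0.15 -0.1 3.05 0 0 0"

```text
clock: 13.28
position: [0.6169, -0.1353, 0.0197]
tcp_rot: [-0.03, 1.0, -0.0, 0.0]
wrist_force: [0.8, 0.4, -0.7]
finger_gap: 0.296
```

Call:
carry_out --pt "0 0 0 0 0 0" --pt "0 0 0 0 0 0" --pt "0 0 0 0 0 0" --pt "0 0 -4 0 0 0" --pt "0 0 -9 0 0 0" --pt "0 0 -9 0 0 0" --hand 0.1

```text
clock: 14.02
position: [0.62, -0.1355, 0.1151]
tcp_rot: [-0.03, 1.0, -0.001, 0.005]
wrist_force: [-0.5, 0.5, 0.5]
finger_gap: 0.45
```

```bash
python3 - <<'E'
from h import *
im,c=shot("wrist","w8")
s=bot.state();print(s["clock"],s["position"],s["finger_gap"],Ro.from_quat(s["tcp_rot"]).as_matrix().round(4).tolist())
E
```

```text
14.075 [ 0.61808635 -0.1351665   0.11234558] 0.4517510147713328 [[-0.9982, -0.06, 0.0053], [-0.06, 0.9982, 0.0002], [-0.0053, -0.0001, -1.0]]
```

View pics/w8.png

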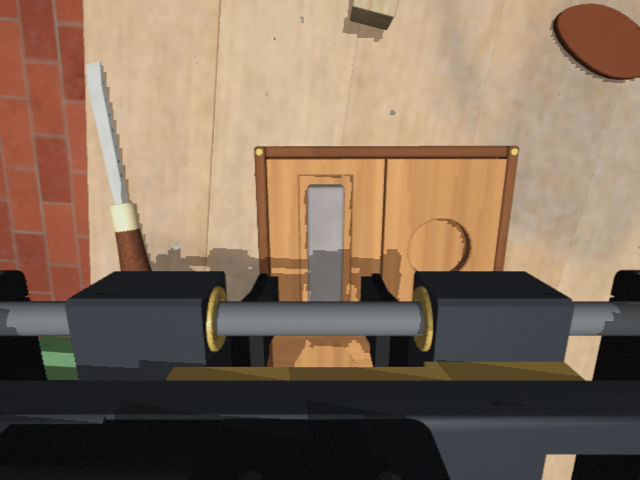

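w8 shows the slip stone flat in its recess (stone 307–344, recess 298–352). Next is strop A.

Call:
carry_out --pt "4.0 32.3 0 0 0 0" --pt "4.0 32.3 0 0 0 0" --pt "4.0 32.3 0 0 0 0" --pt "4.0 32.3 0 0 0 0" --pt "4.0 32.3 0 0 0 0" --pt "4.0 32.3 0 0 0 0" --pt "4.0 32.3 4 0 0 0" --pt "4.0 32.3 7 0 0 0" --pt "4.0 32.3 7 0 0 0" --pt "4.0 32.3 7 0 0 0" --hand -1

```text
clock: 15.32
position: [0.5581, 0.1845, 0.0404]
tcp_rot: [-0.03, 1.0, 0.0, 0.0]
wrist_force: [0.2, 0.4, -0.0]
finger_gap: 1.001
```

```bash
python3 - <<'E'
from h import *
im,c=shot("wrist","w9")
s=bot.state();print(s["clock"],s["position"],s["finger_gap"],Ro.from_quat(s["tcp_rot"]).as_matrix().round(4).tolist())
E
```

```text
15.375 [0.55837155 0.18476487 0.04099131] 0.9983750697329781 [[-0.9982, -0.0597, 0.0018], [-0.0597, 0.9982, 0.0008], [-0.0019, 0.0007, -1.0]]
```

View pics/w9.png

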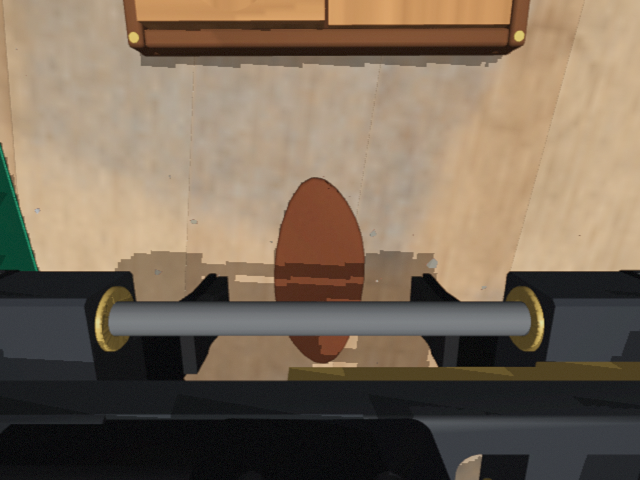

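```bash
python3 - <<'E'
from h import *
im,c=load("w9");s=bot.state();R=Ro.from_quat(s["tcp_rot"])
t=lambda p:(R.inv().apply(p-s["position"])*1000).round(1)
print(t(cast(c,[(316,178),(322,362)],.009)),t(cast(c,[(275,268),(364,268)],.009)))
E
```

```text
[[ -2.1 -55.6  32. ]
 [  1.1  54.   32. ]] [[-25.4  -5.7  32. ]
 [ 24.7  -5.6  31.9]]
```

w9 shows strop A centred, rows 178–362. It measures 110×50 mm, which confirms the size.

Call:
carry_out --pt "0 -0.1 2 0 0 -0.03" --pt "0 -0.1 3.5 0 0 -0.03" --pt "0 -0.1 3.6 0 0 -0.03" --pt "0 -0.1 3.6 0 0 -0.03"

```text
clock: 15.88
position: [0.558, 0.184, 0.0044]
tcp_rot: [-0.045, 0.999, 0.0, 0.0]
wrist_force: [0.3, -0.1, 0.1]
finger_gap: 1.004
```

```bash
python3 - <<'E'
from h import *
bot.get_image("side");bot.get_image("side");s=bot.state();print(s["clock"],s["position"],s["wrist_force"])
E
```

```text
15.975 [0.55802283 0.18410548 0.00459343] [0.31067149 0.02121724 1.01946297]
```

Call:
carry_out --pt "0 0 0.1 0 0 0" --pt "0 0 0.1 0 0 0" --pt "0 0 0.1 0 0 0" --pt "0 0 0.1 0 0 0" --pt "0 0 0.1 0 0 0" --pt "0 0 0.1 0 0 0" --hand 1 --grip_force 20

```text
clock: 16.73
position: [0.5575, 0.1838, 0.0029]
tcp_rot: [-0.045, 0.999, 0.0, 0.0]
wrist_force: [0.3, 0.1, -0.5]
finger_gap: 0.578
```

```bash
python3 - <<'E'
from h import *
s=bot.state();print(s["clock"],s["position"],s["wrist_force"],s["finger_gap"],Ro.from_quat(s["tcp_rot"]).as_matrix().round(4).tolist())
E
```

```text
16.725 [0.55750662 0.1838091  0.00285862] [ 0.32845733  0.1049769  -0.48171019] 0.5775210670182819 [[-0.996, -0.0899, 0.0], [-0.0899, 0.996, 0.0], [-0.0, 0.0, -1.0]]
```

Call:
carry_out --pt "0 0 -4 0 0 0" --pt "0 0 -7 0 0 0" --pt "-3.6 -19 -7 0 0 0.03" --pt "-3.6 -19 -7 0 0 0.03" --pt "-3.6 -19 -7 0 0 0.03" --pt "-3.6 -19 -7 0 0 0.03" --pt "-3.6 -19 -4.7 0 0 0.03" --pt "-3.6 -19 -4.7 0 0 0.03" --pt "-3.6 -19 -4.7 0 0 0.03"

```text
clock: 17.85
position: [0.6106, -0.0014, 0.0503]
tcp_rot: [-0.031, 1.0, -0.0, 0.0]
wrist_force: [-0.2, -0.2, 0.4]
finger_gap: 0.577
```

```bash
python3 - <<'E'
from h import *
im,c=shot("wrist","w10")
s=bot.state();print(s["clock"],s["position"],s["finger_gap"],Ro.from_quat(s["tcp_rot"]).as_matrix().round(4).tolist())
E
```

```text
17.9 [ 0.610912   -0.0013752   0.05064972] 0.5756850730525315 [[-0.9981, -0.0613, 0.0012], [-0.0613, 0.9981, 0.0001], [-0.0012, -0.0, -1.0]]
```

View pics/w10.png

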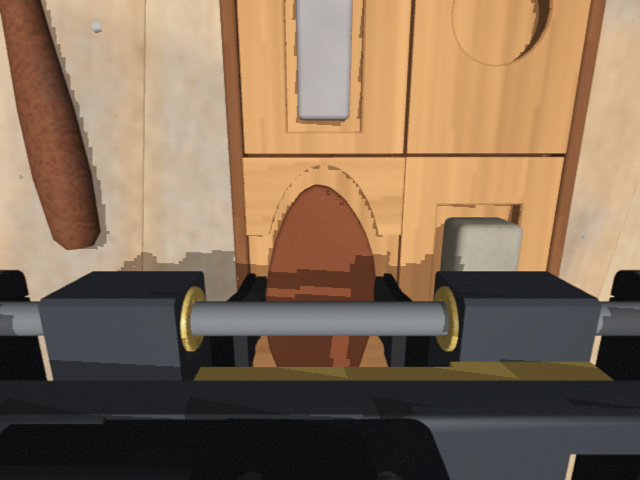

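w10 shows the strop's tip at (317,185) and the oval recess's tip at (323,166). The recess notch edges are at columns 262 and 385 (row 235).

```bash
python3 - <<'E'
from h import *
im,c=load("w10");s=bot.state();R=Ro.from_quat(s["tcp_rot"])
t=lambda p:(R.inv().apply(p-s["position"])*1000).round(1)
print("recess tip",t(cast(c,[(323,166)],.025)),"sides row230",t(cast(c,[(270,230),(378,230)],.025)))
print("strop tip",t(cast(c,[(317,185)],.057)), "sides",t(cast(c,[(271,245),(369,245)],.057)),t(cast(c,[(267,275),(376,285)],.057)))
E
```

```text
recess tip [[  1.5 -61.8  25.6]] sides row230 [[-26.6 -28.6  25.7]
 [ 30.7 -28.5  25.6]]
strop tip [[ -1.4 -55.2  -6.3]] sides [[-21.9 -28.8  -6.3]
 [ 21.7 -28.7  -6.4]] [[-24.2 -14.7  -6.3]
 [ 25.5  -9.8  -6.4]]
```

Call:
carry_out --pt "0.2 0 1.5 0 0 0" --pt "0.2 0 2.5 0 0 0" --pt "0.2 0 2.7 0 0 0" --pt "0.2 0 2.7 0 0 0" --pt "0.2 0 2.7 0 0 0"

```text
clock: 18.52
position: [0.6085, -0.0024, 0.0227]
tcp_rot: [-0.03, 1.0, 0.0, 0.0]
wrist_force: [-0.8, -0.9, 0.9]
finger_gap: 0.574
```

Call:
carry_out --pt "0 0 0 0 0 0" --pt "0 0 0 0 0 0" --pt "0 0 0 0 0 0" --pt "0 0 -4 0 0 0" --pt "0 0 -10 0 0 0" --pt "0 0 -10 0 0 0" --hand -0.4

```text
clock: 19.27
position: [0.6122, -0.0018, 0.1288]
tcp_rot: [-0.031, 1.0, 0.001, 0.006]
wrist_force: [0.1, -0.2, -0.9]
finger_gap: 0.699
```

```bash
python3 - <<'E'
from h import *
im,c=shot("wrist","w11")
s=bot.state();print(s["clock"],s["position"],s["finger_gap"],Ro.from_quat(s["tcp_rot"]).as_matrix().round(4).tolist())
E
```

```text
19.325 [ 0.60996218 -0.00194871  0.12573154] 0.6974223625106402 [[-0.9982, -0.06, 0.0061], [-0.06, 0.9982, 0.0016], [-0.0061, 0.0012, -1.0]]
```

View pics/w11.png

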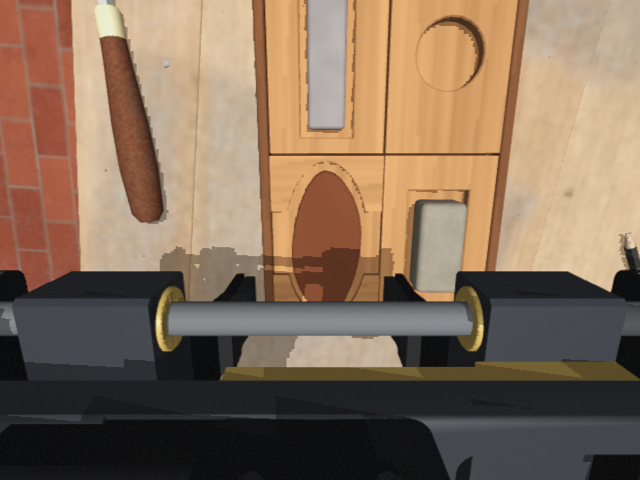

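w11 shows the strop lying within the oval, with an even margin. Now the bottle, which I'll locate by its cap from two views.

```bash
python3 - <<'E'
from h import *
for n,x0,x1,y1 in(("w2",285,335,110),("w6",130,255,110)):
    im,c=load(n);hsv=cv2.cvtColor(im,cv2.COLOR_BGR2HSV)
    m=((hsv[:,:,2]<75)&(hsv[:,:,1]<110)).astype(np.uint8);m[:,:x0]=0;m[:,x1:]=0;m[y1:]=0
    ct=max(cv2.findContours(m,0,1)[0],key=cv2.contourArea)[:,0]
    e=cv2.fitEllipse(ct);print(n,"cap",e,cast(c,e[0],.070)[0].round(4))
    m=((hsv[:,:,1]>170)&(hsv[:,:,0]>9)&(hsv[:,:,0]<20)).astype(np.uint8);m[:,:x0]=0;m[:,x1:]=0;m[y1:]=0
    ct=max(cv2.findContours(m,0,1)[0],key=cv2.contourArea)[:,0]
    print(cv2.boundingRect(ct))
E
```

```text
w2 cap ((308.38189697265625, 81.61801147460938), (15.18223762512207, 18.09697151184082), 177.13751220703125) [0.4105 0.1919 0.07  ]
(295, 71, 29, 35)
w6 cap ((164.47947692871094, 30.997529983520508), (50.46577453613281, 73.10231018066406), 134.52545166015625) [0.4085 0.1928 0.07  ]
(150, 5, 97, 99)
```

Call:
carry_out --pt "18.8 20.6 0 0 0 0" --pt "18.8 20.6 0 0 0 0" --pt "18.8 20.6 0 0 0 0" --pt "18.8 20.6 0 0 0 0" --pt "18.8 20.6 0 0 0 0" --pt "18.8 20.6 0 0 0 0" --pt "18.8 20.6 1 0 0 0" --pt "18.8 20.6 3 0 0 0" --pt "18.8 20.6 3 0 0 0" --pt "18.8 20.6 3 0 0 0" --hand -1

```text
clock: 20.58
position: [0.409, 0.1915, 0.0927]
tcp_rot: [-0.029, 1.0, -0.0, -0.0]
wrist_force: [-0.1, 0.4, 1.4]
finger_gap: 1.0
```

```bash
python3 - <<'E'
from h import *
im,c=shot("wrist","w12")
s=bot.state();print(s["clock"],s["position"],s["finger_gap"],Ro.from_quat(s["tcp_rot"]).as_matrix().round(4).tolist())
E
```

```text
20.625 [0.40907658 0.19183703 0.09305801] 0.996625672572748 [[-0.9983, -0.059, 0.0005], [-0.059, 0.9983, 0.0002], [-0.0005, 0.0002, -1.0]]
```

View pics/w12.png

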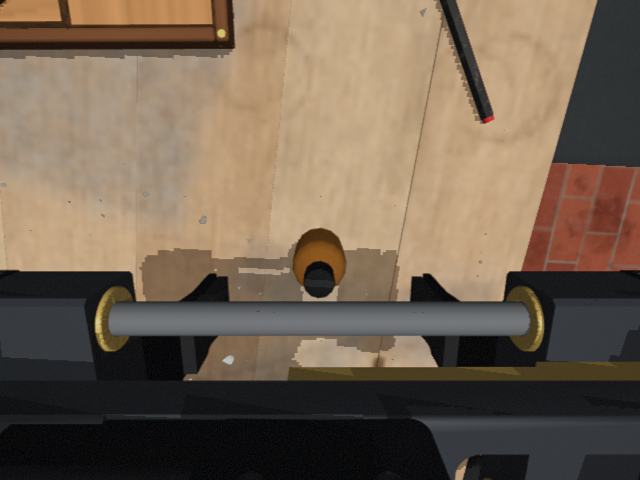

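```bash
python3 - <<'E'
from h import *
im,c=load("w12");print(cast(c,(319,281),.071), cast(c,[(319,229)],.0))
E
```

```text
[[0.40994743 0.19038642 0.071     ]] [[0.41075677 0.17706306 0.        ]]
```

Call:
carry_out --pt "0 0 4 0 0 0" --pt "0 0 7 0 0 0" --pt "0 0 7.8 0 0 0" --pt "0 0 7.8 0 0 0" --pt "0 0 7.8 0 0 0"

```text
clock: 21.25
position: [0.4093, 0.1928, 0.016]
tcp_rot: [-0.03, 1.0, 0.001, 0.001]
wrist_force: [-0.1, 0.2, -0.1]
finger_gap: 1.002
```

```bash
python3 - <<'E'
from h import *
im,c=shot("side","s3");s=bot.state();print(s["clock"],s["position"],s["wrist_force"])
a=im[220:330,260:420];cv2.imwrite("pics/c7.png",cv2.resize(a,None,fx=4,fy=4,interpolation=2))
E
```

```text
21.3 [0.40919125 0.19273359 0.01601608] [ 0.62314678  0.01938804 -0.52701154]
```

View pics/c7.png

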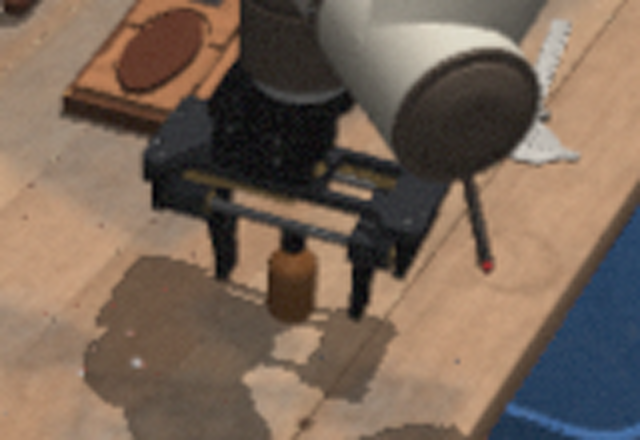

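The c7 crop shows the upright bottle midway between the fingers. I'll grip it.

Call:
carry_out --pt "0 0 0 0 0 0" --pt "0 0 0 0 0 0" --pt "0 0 0 0 0 0" --pt "0 0 0 0 0 0" --pt "0 0 0 0 0 0" --pt "0 0 0 0 0 0" --hand 1 --grip_force 20

```text
clock: 22.05
position: [0.4084, 0.192, 0.0148]
tcp_rot: [-0.03, 1.0, -0.0, -0.0]
wrist_force: [1.1, 0.2, -0.4]
finger_gap: 0.402
```

```bash
python3 - <<'E'
from h import *
s=bot.state();print(s["clock"],s["position"],s["wrist_force"],s["finger_gap"],Ro.from_quat(s["tcp_rot"]).as_matrix().round(4).tolist())
E
```

```text
22.05 [0.40842959 0.19202276 0.01480998] [ 1.07328175  0.16025449 -0.42449698] 0.40215230255012474 [[-0.9982, -0.06, -0.0], [-0.06, 0.9982, -0.0001], [0.0, -0.0001, -1.0]]
```

Call:
carry_out --pt "0 0 -3 0 0 0" --pt "0 0 -6.5 0 0 0" --pt "-1 -3 -9 0 0 0" --pt "-2.5 -8 -9 0 0 0" --pt "-4 -13 -9 0 0 0" --pt "-5.5 -18 -9 0 0 0" --pt "-7 -23 -9 0 0 0" --pt "-8.5 -28 -9 0 0 0" --pt "-10 -32 -9 0 0 0" --pt "-10.6 -33.8 -8 0 0 0" --pt "-10.6 -33.8 -6 0 0 0" --pt "-10.6 -33.8 -5 0 0 0"

```text
clock: 23.55
position: [0.5331, -0.1387, 0.0631]
tcp_rot: [-0.03, 1.0, 0.0, -0.002]
wrist_force: [-0.9, -0.1, -1.2]
finger_gap: 0.383
```

```bash
python3 - <<'E'
from h import *
bot.get_image("side");bot.get_image("side")
im,c=shot("wrist","w13");s=bot.state();print(s["clock"],s["position"],s["finger_gap"],Ro.from_quat(s["tcp_rot"]).as_matrix().round(4).tolist())
im,c=shot("scene","sc4")
a=im[180:310,290:470];cv2.imwrite("pics/c8.png",cv2.resize(a,None,fx=3.5,fy=3.5,interpolation=2))
E
```

```text
23.7 [ 0.53396866 -0.1384991   0.06430219] 0.379494292546027 [[-0.9981, -0.061, -0.0017], [-0.061, 0.9981, -0.0001], [0.0017, -0.0, -1.0]]
```

View pics/w13.png

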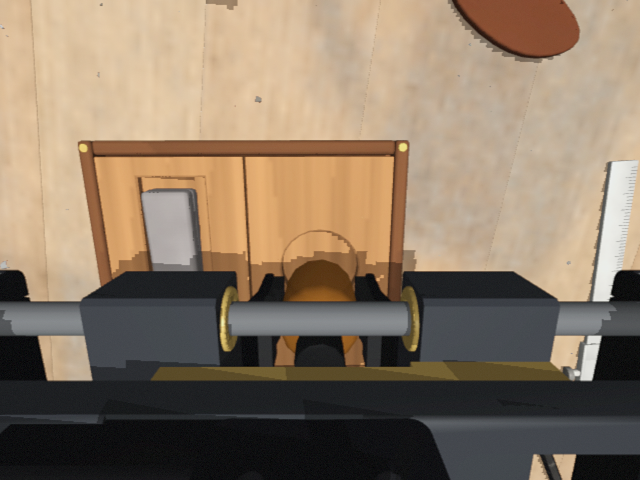

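View pics/c8.png

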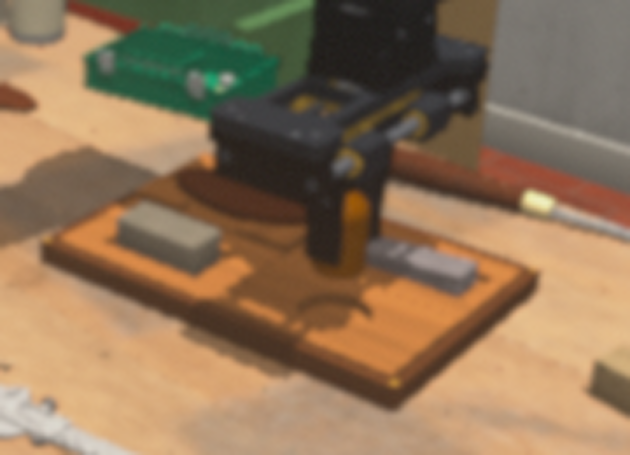

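w13 shows the recess circle's near rim at (320,231), with its sides near columns 283 and 357 at row 265. The bottle body spans columns 285–355.

```bash
python3 - <<'E'
from h import *
im,c=load("w13");s=bot.state();R=Ro.from_quat(s["tcp_rot"])
t=lambda p:(R.inv().apply(p-s["position"])*1000).round(1)
print("rim top",t(cast(c,[(320,231)],.020)),"sides",t(cast(c,[(283,262),(357,262)],.020)))
print("pins",cast(c,[(85,147),(402,147)],.019)*1000)
print("cap",t(cast(c,[(320,345)],.121)))
E
```

```text
rim top [[  1.4 -23.9  45. ]] sides [[-20.7  -5.1  45. ]
 [ 23.3  -4.9  45. ]]
pins [[ 666.74333827 -201.98225278   19.        ]
 [ 492.28271614 -212.21721704   19.        ]]
cap [[  0.8  -8.8 -56. ]]
```

Call:
carry_out --pt "0.13 -0.05 1.5 0 0 0" --pt "0.13 -0.05 2.8 0 0 0" --pt "0.13 -0.05 3.6 0 0 0" --pt "0.13 -0.05 3.85 0 0 0" --pt "0.13 -0.05 3.85 0 0 0" --pt "0.13 -0.05 3.85 0 0 0"

```text
clock: 24.5
position: [0.5335, -0.1396, 0.0267]
tcp_rot: [-0.03, 1.0, -0.0, 0.0]
wrist_force: [-0.2, -0.3, -0.9]
finger_gap: 0.378
```

```bash
python3 - <<'E'
from h import *
im,c=shot("wrist","w14");s=bot.state();print(s["clock"],s["position"],s["wrist_force"],s["finger_gap"])
E
```

```text
24.55 [ 0.53351713 -0.13960629  0.02671024] [ 0.50889133  0.74334796 -0.66401297] 0.3800537021112218
```

View pics/w14.png

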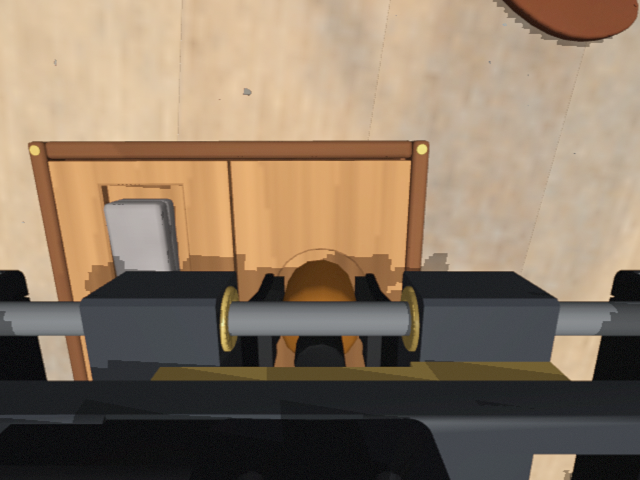

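The bottle is inside the rim but about 1.5 mm above the floor. I'll lower it a little further, then release.

Call:
carry_out --pt "0 0 0.1 0 0 0" --pt "0 0 0.17 0 0 0" --pt "0 0 0.17 0 0 0" --pt "0 0 0.17 0 0 0"

```text
clock: 25.05
position: [0.5334, -0.1396, 0.0253]
tcp_rot: [-0.03, 1.0, -0.0, 0.0]
wrist_force: [-1.5, 1.3, 5.6]
finger_gap: 0.377
```

Call:
carry_out --pt "0 0 0 0 0 0" --pt "0 0 0 0 0 0" --pt "0 0 0 0 0 0" --pt "0 0 0 0 0 0" --hand -0.2

```text
clock: 25.55
position: [0.5331, -0.1396, 0.0244]
tcp_rot: [-0.03, 1.0, 0.0, -0.0]
wrist_force: [-0.2, -0.8, 0.2]
finger_gap: 0.594
```

Call:
carry_out --pt "0 0 -2 0 0 0" --pt "0 0 -6 0 0 0" --pt "0 0 -11 0 0 0" --pt "0 0 -15 0 0 0" --pt "0 0 -20 0 0 0" --pt "2 14 -22 0 0 0" --pt "2 20 -22 0 0 0" --pt "2 20 -22 0 0 0" --pt "2 20 -22 0 0 0"

```text
clock: 26.68
position: [0.5008, 0.0617, 0.2452]
tcp_rot: [-0.032, 0.999, 0.0, 0.001]
wrist_force: [0.3, -0.4, -0.8]
finger_gap: 0.598
```

```bash
python3 - <<'E'
from h import *
im,c=shot("wrist","w15");s=bot.state();print(s["clock"],s["position"],s["wrist_force"],s["finger_gap"])
im,c=shot("side","s5");a=im[170:290,240:400];cv2.imwrite("pics/c9.png",cv2.resize(a,None,fx=4,fy=4,interpolation=2))
im,c=shot("scene","sc5")
E
```

```text
26.725 [0.50098022 0.06162041 0.24505133] [-0.2557381   0.09521184 -0.67074264] 0.5951334552218092
```

View pics/w15.png

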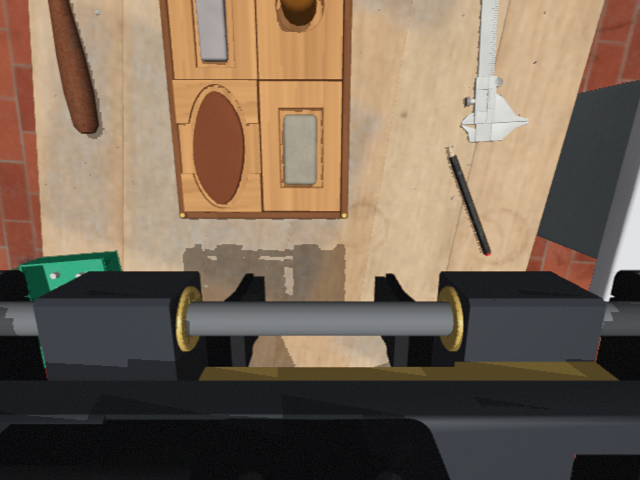

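View pics/c9.png

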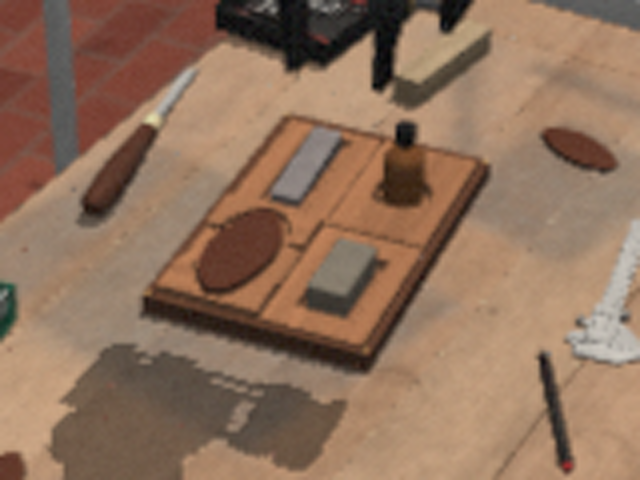

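View pics/sc5.png

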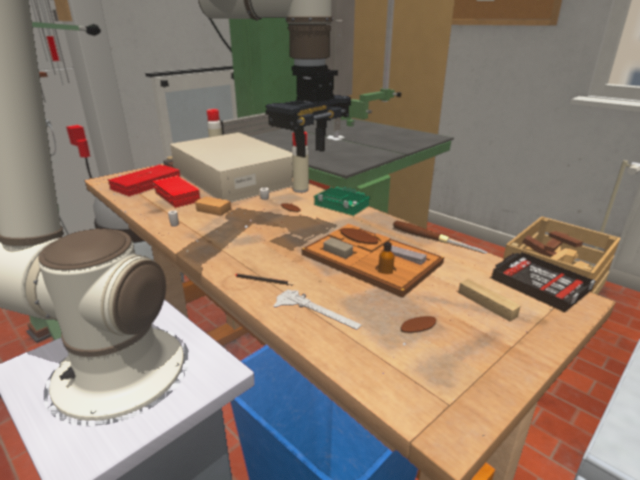

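All four pieces appear seated: the bottle is upright at c9 (405,165), and the whetstone, slip stone and strop sit in their recesses. I'll do one enlarged check before handing in.

```bash
python3 - <<'E'
from h import *
im,c=load("w15");cv2.imwrite("pics/c10.png",cv2.resize(im[0:225,155:360],None,fx=2.6,fy=2.6,interpolation=2))
hsv=cv2.cvtColor(im,cv2.COLOR_BGR2HSV);red=((hsv[:,:,1]>125)&(hsv[:,:,0]<11)).astype(np.uint8)
red[:,:185]=0;red[:,252:]=0;red[:82]=0;red[210:]=0
ct=max(cv2.findContours(red,0,1)[0],key=cv2.contourArea)[:,0]
for z in(.029,):print("strop",cv2.fitEllipse((cast(c,ct,z)[:,:2]*1000).astype(np.float32)))
lo=(hsv[:,:,1]<60).astype(np.uint8)
for k,(x0,y0,x1,y1),z in(("whet",(275,108,325,190),.036),("slip",(195,0,232,66),.027)):
    m=np.zeros_like(lo);m[y0:y1,x0:x1]=lo[y0:y1,x0:x1]
    ct=max(cv2.findContours(m,0,1)[0],key=cv2.contourArea)[:,0]
    print(k,cv2.minAreaRect((cast(c,ct,z)[:,:2]*1000).astype(np.float32)))
E
```

```text
strop ((608.2907104492188, -1.781416654586792), (49.41325378417969, 106.96063232421875), 1.4237452745437622)
whet ((525.8131713867188, -6.5848388671875), (30.90046501159668, 65.55215454101562), 3.400439739227295)
slip ((614.2864990234375, -110.29585266113281), (26.38501739501953, 50.813804626464844), 3.532163619995117)
```

View pics/c10.png

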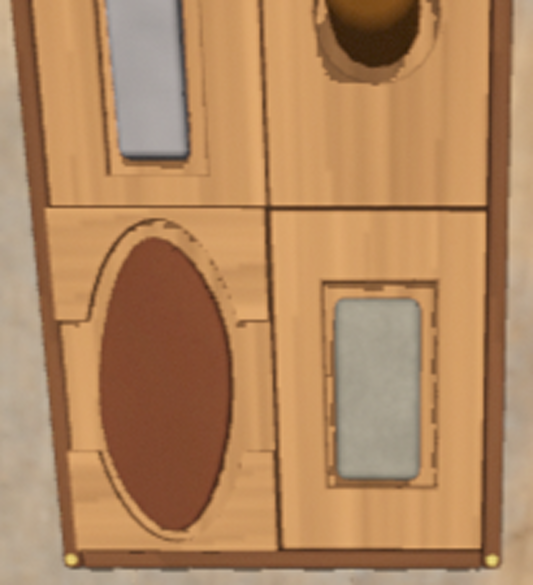

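c10 shows all the pieces inside their recesses with clearance all round. The strop is at (608,−2) against its centre at (610,−2), and the whetstone is at (526,−7) against (526,−7).

```bash
python3 - <<'E'
from cell import bot
print(bot.job_done())
E
```

```text
the job is handed in; nothing more can be done
None
```

I put the whetstone, slip stone, strop and oil bottle back in their recesses, in that order, and handed the job in with about 27 s on the clock (limit 109 s). I used the 111 mm strop and left the two smaller ovals, the sanding block and the blank alone.

- **Positions:** in the last pictures, the whetstone was within about 1 mm of its recess centre and the strop within about 2 mm. The slip stone was inside its outline, though the last close view cut off part of it.
- **Bottle:** it stood upright in the round recess. A contact force of 5.6 N before release showed it had reached the floor.
- **Forces:** the highest wrist force I read was about 6 N, taken only at the ends of moves and at camera stops.
- **Not checked directly:** I did not measure the seating heights of the slip stone and strop. They were released about 1–2 mm above or at the floor and look flat in the pictures. The early rough position fixes from the two fixed cameras disagreed by up to 25 mm, so I relied on the wrist camera, whose tray and object sizes came out within about 4 mm.

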